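Bush the banjo socket and offer up the offset tool rest

ROBOT

A 6-joint arm with a two-finger parallel gripper is mounted at the origin on the work surface. World frame = base frame: x ahead of the robot, y to its left, z up, the work surface at z = 0. Lengths are in m, angles in degrees, forces in N, time in s.
With the tool pointing down it reaches from about 0.4 to 0.825 m from the base axis. Payload 7 kg.
Tool frame: the origin (TCP) lies between the finger pads, 19 mm behind the fingertips; this is the grasp point; z points along the fingers, y is the line along which they close (so a half turn about z gives the same grasp; the last joint's range is limited). The gripper opens to 88 mm and grips with 3 to 60 N. Pads are 19 mm wide; open, the fingers measure 130 mm over their backs; the gripper's body (78 mm by 193 mm) begins 47 mm behind the grasp point.
Start: joints at [-51.389, 20.546, 0.682, 0, -70.136, -16.507], TCP at [0.254, -0.625, 0.245] pointing down, gripper open.
Joint ranges: [-176.03, 176.03], [-82.01, 121.73], [-58.28, 71.71], [-173.87, 95.51], [-174.79, -0.11], [-173.66, 173.66]. Speed limits (degrees/s): [136.94, 136.94, 172.46, 180, 180, 180].

INTERFACE

Orientations are given as [roll, pitch, yaw] about the fixed x, y, z axes, in that order (R = Rz(yaw) Ry(pitch) Rx(roll)).
In Python, from plant import r gives the robot as it stands.
- The arm moves only by the tool carry_out, never from a script. Its argument "deltas" is a list of rows, each a list of 3 entries, a list of its own where there are three numbers: the opening, from 0 (shut) to 1 (fully open), then the shift along the tool's x, y, z in mm, then the turn, a rotation vector about the tool's x, y, z in rad. In form: [[gripper, [tx, ty, tz], [rx, ry, rz]], ...]. A call has 1 to 12 rows; each row is the pose to reach, as a shift and turn from the pose commanded when the call began, along the tool's axes at that moment; what a row does not reach only later rows make up. A row lasts 1/10 s, in which the tool goes at most 50 mm and 8.59 degrees, less where a joint would pass 70% of its speed; a pose out of reach is approached as far as the arm can. A call with a gripper value outside its range is refused whole. The fingers move at their own pace and stop on an object; "squeeze" is the grip in N (left out, the last holds). Time passes only in rows, so rows that repeat a pose let the fingers close. It gives the time, the measured TCP pose, the force, the opening and the grip force at its end, in the units of the state.
- r.get_state(): the state, without advancing time (a new reading comes with each control period).
- r.capture(name): name is "scene" or "top"; returns (picture, depth): 480x640x3 uint8, red, green, blue; 480x640 float32, m along the optical axis (not along the pixel's ray), 0 where there is no reading.
- r.get_calibration(name): a dict with "fov_y" (degrees; the focal length in pixels is half the picture's height over the tangent of half this angle, whatever the lens; pixels are square), "cx", "cy" (the principal point, pixels), "view" (4x4, takes a point from world to camera coordinates). Camera axes: x right, y down, z forward; pixel columns grow to the right and rows downward; lengths in m; the calibration is good to about 2 mm. A picture is of the moment at which its call begins. get_calibration takes no time and is no camera call.
- r.close_job(): hands the job in; it is judged then, once.
The state is a dict: "time_s": time; "joints": joint angles; "qd": joint speeds; "joint_torque": joint torques, N m; "tcp_pos": TCP position; "eef_rot": TCP orientation; "contact_force": force on the tool from outside, world axes, zero at the start; "moment": the same for the moment, N m; "gripper_width": finger opening in m; "gripper_force": force on a finger pad.
Only numpy, scipy, OpenCV 4.12 (cv2) and the standard library are available. Lean on these libraries where they do the work, as an engineer would, in place of code of your own. Each camera call takes 0.05 s, during which the arm holds its last target. There are 200 camera calls.

TASK

Plug the square brass reducing bush into the square socket of the lathe's banjo, fully home with its head down on the socket, and let go of it. Then grip the red tool rest that has its post at one end by its balance point, lift it out of the pine rack, turn it so that the blade runs along the lathe with its free end towards the headstock, and hold it level with the post centred over the bush's bore and its foot about 20 mm above the bush, without knocking it against the lathe, so that I can guide it in and lock it. Finish while still holding it there, touching neither lathe nor bush with the rest, and leave the other rest and the things lying on the bench as they are.

Things in the scene. Friction and masses are not known exactly. Their poses are not given: they have to be found in the camera images.
- lathe: Bench lathe, fixed, bed 560 mm long, 100 mm wide, its top 60 mm up. Origin on the bench under the bed; +y along the spindle axis to the headstock (left end seen from the robot), z up. Spindle axis 135 mm up over x = 0. Headstock y = 120 to 280 mm, 215 mm high. Tailstock from y = -100 mm on, 160 mm high, its lever knob 197 mm. A 20 mm bone blank between them.
- chuck (a point): Nose of the blackened bayonet chuck on the spindle, axes as the lathe's: the end at which the headstock is. The chuck is 76 mm across and reaches 50 to 120 mm along the lathe's y.
- socket (a point): Centre of the mouth of the square socket in the banjo (tool rest holder), on the robot's side of the bed, 95 mm from the spindle axis; axes as the lathe's. The boss is a blackened 52 mm square block, flat top 85 mm above the bench; the hole is 30 mm square, 36 mm deep, its sides parallel to the lathe's x and y. A clamp screw sticks out 20 mm towards the robot, 58 mm up.
- bush: Square brass reducing bush, 280 g, loose, standing on the bench shank down, 48 mm high. Origin: centre of its underside, z up, x and y square to its sides. Shank 28 mm square and 32 mm long, its foot edges rounded 3 mm; head 36 mm square and 16 mm high on top of it, flush sides to grip; round through bore 16 mm. Any of its four quarter turns fits the socket.
- bush_shoulder (a point): Centre of the underside of the bush's head, 32 mm above the bush's origin; it meets the socket's mouth when the bush is home.
- bush_bore (a point): Centre of the bore at the top face of the bush's head, 48 mm above the bush's origin (so 16 mm above the socket's mouth when the bush is home).
- offset_rest: Red tool rest with its post at one END, loose, about 400 g, in either hole of the rack, blade flat on the rack's top, post down the hole. Origin on the post's axis at the blade's underside; +y along the blade to its free end at y = 120 mm, z up. Blade 12 mm thick, sides flat, 28 mm high, top rounded; hub 29 mm across, 22 mm high at y = 0; post 14 mm across, 55 mm long. Balances at y = 40 mm.
- balance (a point): Balance point of the offset rest: on its blade 40 mm from the post's axis, 11 mm above the blade's underside. Gripping with the TCP within 12 mm of it along the blade counts.
- post_foot (a point): Centre of the lower end of the offset rest's post, 55 mm below the rest's origin.
- blade_tip (a point): Free end of the offset rest's blade, 120 mm from the post's axis.
- rack: Pine rack for tool rests, fixed, a 20 mm board 150 x 200 mm on two end cheeks, its top 75 mm above the bench. Origin under its middle, z up. Two 18 mm holes through the board at x = -38 and +38 mm, y = -30 mm; the two rests lie side by side along its y.
- straight_rest: Bystander: the other red tool rest, same section and post but a 140 mm blade with the post in its MIDDLE (origin there), in the other hole of the rack.
- collet: Bystander: spare brass collet, round, 26 mm across, 34 mm high, standing; origin under its middle.
- blank: Bystander: spare bone spindle blank, 110 x 20 x 20 mm, lying along its x; origin under its middle.
- magnifier: Bystander: glass hand magnifier lying flat, 82 mm across, 12 mm thick, handle reaching 140 mm to its -x; origin under the lens's middle.
- wax_tin: Bystander: round aluminium wax tin, 68 mm across, 30 mm high; origin under its middle.
- caliper: Bystander: steel caliper lying flat, 200 mm long along its x, 8 mm high; origin under the beam's middle.
Things that resemble listed ones, but are neither listed nor needed, are in the scene too. Leave any pink look-alike of the offset_rest alone.

How it is judged:
By the outcome, as a careful person would: the job done as asked, in the order asked, and still so for the second after the job is handed in, while the arm keeps its last pose, push and grip.
It also fails if it takes over 58 s, if anything falls off the work surface, if the arm or the gripper's body presses on something with over 40 N, if the wrist force passes 120 N, or if a joint passes its speed limit or range.

## Working session

There is one attempt and no reset: what is moved stays moved. The work goes in short steps, Python scripts to look and compute and a tool call to move; the robot and the scene stay as the last step left them, time stands still between calls to the robot, and variables do not carry over. Pictures are saved under pics/ and viewed, at most 13 in all, crops included, and the job is handed in when it is done.

Besides the shell and the picture viewer there is one more tool, called after "Emit:" as name(argument=value, ...), one argument or row to a line, values as JSON. carry_out: Moves the arm, as the interface text tells. Its arguments: {"type":"object","properties":{"deltas":{"type":"array"},"squeeze":{"type":"number"}},"required":["deltas"]}

```bash
mkdir -p pics; ls; cat > h.py <<'E'
import numpy as np,cv2
from plant import r
def K(n):
    c=r.get_calibration(n); f=240/np.tan(np.radians(c["fov_y"]/2)); return f,c["cx"],c["cy"],np.array(c["view"])
def cap(n,tag):
    p,d=r.capture(n); np.savez(f"{tag}.npz",p=p,d=d); cv2.imwrite(f"pics/{tag}.png",p[...,::-1]); return p,d
def world(n,d):
    f,cx,cy,V=K(n); v,u=np.mgrid[:480,:640]; P=np.stack([(u-cx)/f*d,(v-cy)/f*d,d],-1)
    Vi=np.linalg.inv(V); return P@Vi[:3,:3].T+Vi[:3,3]
def ray(n,u,v,z):
    f,cx,cy,V=K(n); Vi=np.linalg.inv(V); q=Vi[:3,:3]@np.array([(u-cx)/f,(v-cy)/f,1]); o=Vi[:3,3]; return o+q*(z-o[2])/q[2]
E
python3 - <<'E'
from h import *
for n in("scene","top"):
    cap(n,n+"1"); print(K(n)); 
print(r.get_state())
E
```

```text
pics
(np.float64(584.5637003403955), 324.72615747983565, 237.090091246303, array([[-0.80726152,  0.58996616,  0.0163942 ,  0.41527605],
       [ 0.48910557,  0.68428186, -0.54086419, -0.13856764],
       [-0.33030982, -0.42860035, -0.84095015,  1.62122218],
       [ 0.        ,  0.        ,  0.        ,  1.        ]]))
(np.float64(585.6530045192819), 312.50106902883454, 234.38648116517683, array([[-0.02426036, -0.99969743,  0.00406057, -0.05620903],
       [-0.9889899 ,  0.023407  , -0.14612013,  0.48116896],
       [ 0.14598087, -0.00756079, -0.98925852,  1.4383093 ],
       [ 0.        ,  0.        ,  0.        ,  1.        ]]))
{'time_s': 0.1, 'joints': array([-5.13905756e+01,  2.05867917e+01,  6.39232472e-01, -1.80152466e-02,
       -7.01356221e+01, -1.65052267e+01]), 'qd': array([-0.0143145 , -0.11290964,  0.06350247,  0.03690134, -0.20367308,
        0.05675496]), 'joint_torque': array([-3.74968498e-03, -5.84162593e+01,  2.93749684e+01,  7.01567933e+00,
        1.00939261e-02, -7.99362624e-05]), 'tcp_pos': array([ 0.25380459, -0.62502581,  0.24452316]), 'eef_rot': array([ 1.79915434e+02, -7.39565917e-03, -1.57901931e+02]), 'contact_force': array([-0.17020927, -0.62846458, -0.49243738]), 'moment': array([ 0.04807374,  0.04003986, -0.05171751]), 'gripper_force': 0.0, 'gripper_width': 0.08791504843752164}
```

View pics/top1.png

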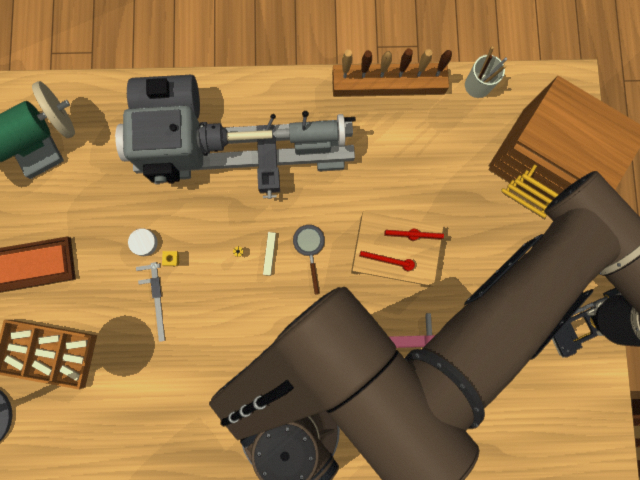

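View pics/scene1.png

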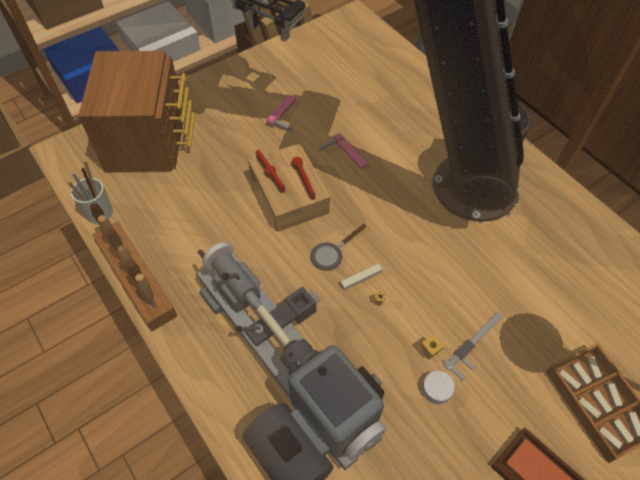

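The top view shows the lathe at (120–360, 75–195) and the banjo socket near (268,180). The wax tin is at (142,242) and the caliper at (157,300).
- **Bush candidates:** square brass at (170,258), which fits the description; round collet at (238,251), which doesn't.
- **Rest candidates:** red with its hub at the right end at (409,265), which I choose; red with its hub in the middle at (414,235) is the straight rest; the pink ones at (410,342) in top and (285,105) in scene are look-alikes to leave alone.

I'll check these choices in one close crop.

```bash
python3 - <<'E'
from h import *
z=np.load("top1.npz"); p,d=z["p"],z["d"]
def crop(p,u,v,w,h,s): return cv2.resize(p[v:v+h,u:u+w],(w*s,h*s),interpolation=cv2.INTER_CUBIC)
a=crop(p,125,225,66,50,6); b=crop(p,235,150,66,50,6); c=crop(p,350,215,100,75,4)
s=np.load("scene1.npz")["p"]; e=crop(s,250,140,100,75,4)
o=np.zeros((600,800,3),np.uint8)
o[:300,:396]=a;o[:300,400:796]=b;o[300:,:400]=c;o[300:,400:]=e
cv2.imwrite("pics/c1.png",o[...,::-1])
hsv=cv2.cvtColor(p,cv2.COLOR_RGB2HSV); W=world("top",d)
# tin/bush/ rests masks
for nm,lo,hi in(("brass",(20,150,120),(32,255,255)),("red",(0,200,90),(4,255,255))):
    m=cv2.inRange(hsv,lo,hi); n,l,st,ce=cv2.connectedComponentsWithStats(m)
    for i in range(1,n):
        if st[i,4]>40: 
            q=W[(l==i)&(d>0)]; print(nm,st[i],ce[i].round(1),np.median(q,0).round(3),np.percentile(q[:,2],[5,50,95]).round(3), cv2.minAreaRect(np.argwhere(l==i)[:,::-1].astype(np.float32)))
E
```

```text
brass [501 165  57  53 965] [529.4 192. ] [ 0.559 -0.588  0.096] [0.038 0.096 0.192] ((531.915771484375, 196.02651977539062), (49.32268524169922, 43.010719299316406), 54.090274810791016)
brass [233 246  11  11  84] [237.7 251.2] [0.442 0.121 0.032] [0.003 0.032 0.038] ((238.0, 251.0), (10.0, 10.0), 90.0)
brass [162 251  16  15 207] [169.1 258. ] [0.428 0.29  0.047] [0.04  0.047 0.052] ((169.5, 258.0), (14.0, 15.0), 90.0)
red [385 229  59  11 298] [414.  234.1] [ 0.465 -0.311  0.1  ] [0.094 0.1   0.106] ((414.0, 234.0), (9.993149757385254, 57.960262298583984), 87.87889862060547)
red [361 252  54  18 270] [390.8 260.3] [ 0.403 -0.257  0.099] [0.093 0.099 0.106] ((387.0889892578125, 260.86328125), (54.443660736083984, 9.552270889282227), 9.865806579589844)
```

View pics/c1.png

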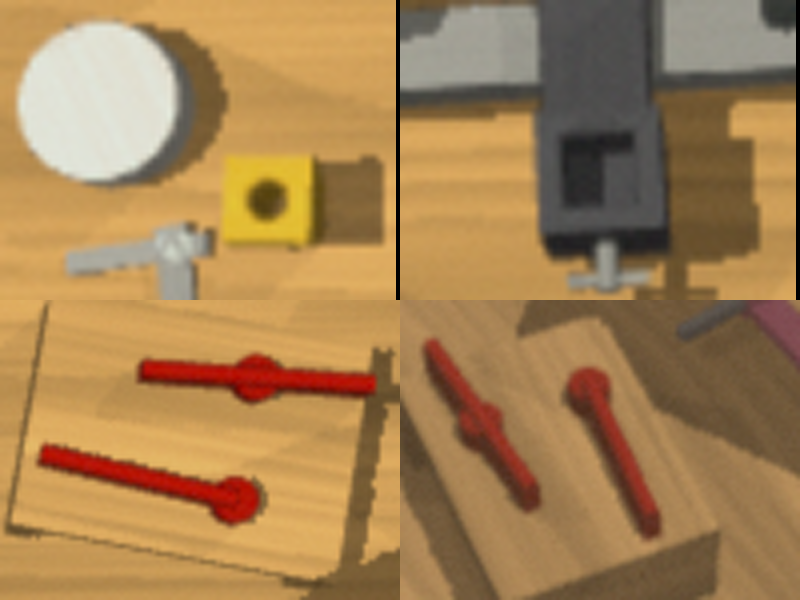

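The crop confirms the choices. The square brass bush sits beside the tin and caliper at (169,258). The boss hole is open at (268,178). The lower red rest has its hub at one end, at (409,265), and its blade runs left.

```bash
cat >> h.py <<'E'
def edge(img,a,b,half,n=21,L=4):
    """subpixel edge near segment a-b; scans +-L px across; returns fitted line endpoints"""
    a,b=np.array(a,float),np.array(b,float); t=(b-a)/np.linalg.norm(b-a); nn=np.array([-t[1],t[0]])
    s=np.linspace(-L,L,16*L+1); pts=[]
    for k in np.linspace(0,1,n):
        q=a+(b-a)*k; X=q+s[:,None]*nn
        pr=cv2.remap(img.astype(np.float32),X[None,:,0].astype(np.float32),X[None,:,1].astype(np.float32),cv2.INTER_LINEAR)[0]
        g=np.gradient(cv2.GaussianBlur(pr[None],(0,0),4)[0])*half
        w=np.clip(g,0,None); i=w.argmax(); w[np.abs(np.arange(len(w))-i)>16]=0
        pts.append(q+nn*(s*w).sum()/max(w.sum(),1e-9))
    v=cv2.fitLine(np.float32(pts),cv2.DIST_HUBER,0,.01,.01).ravel()
    return v[2:],v[:2]
def meet(l1,l2):
    k=np.linalg.solve(np.c_[l1[1],-l2[1]],l2[0]-l1[0]); return l1[0]+l1[1]*k[0]
def box(img,c,h,sg,tilt=0):
    """c centre px, h half sizes; sg sign dark->bright inward(+1: brighter outside) ; returns corners TL TR BR BL"""
    (x,y),(hx,hy)=c,h; f=.65
    T=edge(img,(x-hx*f,y-hy),(x+hx*f,y-hy),-sg); B=edge(img,(x+hx*f,y+hy),(x-hx*f,y+hy),-sg)
    R=edge(img,(x+hx,y-hy*f),(x+hx,y+hy*f),-sg); L=edge(img,(x-hx,y+hy*f),(x-hx,y-hy*f),-sg)
    return np.array([meet(T,L),meet(T,R),meet(B,R),meet(B,L)])
E
python3 - <<'E'
from h import *
z=np.load("top1.npz"); p,d=z["p"].astype(float),z["d"]
W=world("top",d); print("cam",np.linalg.inv(K("top")[3])[:3,3])
def rep(n,c,zz):
    Q=np.array([ray("top",*q,zz) for q in c])[:,:2]; m=Q.mean(0)
    e=[Q[(i+1)%4]-Q[i] for i in range(4)]
    print(n,c.round(1).tolist(),"ctr",m.round(4),"len",[round(np.linalg.norm(x)*1000,1) for x in e],"ang",[round(np.degrees(np.arctan2(x[1],x[0])),1) for x in e])
B=p[...,2]; G=p.sum(2)
rep("bush blue",box(B,(169,258),(7.3,7.2),1),.048)
rep("hole",box(G,(267.7,178.2),(6.2,6.2),1),.085)
# depth check
for u,v in((169,253),(258,190),(268,191),(279,178),(258,165)): print(u,v,W[v,u].round(4))
# bright-through: bed front edge direction and rack
hsv=cv2.cvtColor(z["p"],cv2.COLOR_RGB2HSV); m=cv2.inRange(hsv,(0,200,90),(4,255,255)); n,l,st,ce=cv2.connectedComponentsWithStats(m)
for i in range(1,n):
    if st[i,4]<100: continue
    v,u=np.nonzero(l==i)
    if ce[i][1]<250: continue
    s=u<400; f=np.polyfit(u[s],v[s],1); print("blade fit",f)
    for zz,uu in((.103,u.min()-.5),(.103,400)): print(uu,ray("top",uu,np.polyval(f,uu),zz))
    h=(u>=402); print("hub px",u[h].max(),v[h].min(),v[h].max()); 
    for zz in(.097,.103): print(ray("top",u[h].max()+.5-6,(v[h].min()+v[h].max())/2,zz))
E
```

```text
cam [ 0.26454195 -0.05657999  1.49339644]
bush blue [[162.3000030517578, 250.6999969482422], [178.6999969482422, 251.0], [178.8000030517578, 266.1000061035156], [161.3000030517578, 265.79998779296875]] ctr [0.4261 0.2861] len [np.float64(40.8), np.float64(37.7), np.float64(43.2), np.float64(37.6)] ang [np.float64(-92.5), np.float64(-179.2), np.float64(87.4), np.float64(-2.9)]
hole [[260.8999938964844, 172.10000610351562], [273.8999938964844, 171.1999969482422], [274.8999938964844, 184.6999969482422], [261.5, 183.60000610351562]] ctr [0.6157 0.0394] len [np.float64(32.2), np.float64(34.0), np.float64(33.1), np.float64(29.4)] ang [np.float64(-87.6), np.float64(-176.6), np.float64(84.3), np.float64(2.5)]
169 253 [0.4395 0.2893 0.0485]
258 190 [0.6044 0.0709 0.0035]
268 191 [0.5873 0.0408 0.0644]
279 178 [0.6268 0.0142 0.0366]
258 165 [0.6522 0.0642 0.0734]
blade fit [  0.2335426  168.96211481]
360.5 [ 0.42168725 -0.18076289  0.103     ]
400 [ 0.39732749 -0.27415442  0.103     ]
hub px 414 260 269
[ 0.39232325 -0.29521131  0.097     ]
[ 0.3917742  -0.29418597  0.103     ]
```

```bash
python3 - <<'E'
from h import *
p=np.load("top1.npz")["p"];s=np.load("scene1.npz")["p"]
def crop(p,u,v,w,h,k): return cv2.resize(p[v:v+h,u:u+w],(w*k,h*k),interpolation=cv2.INTER_CUBIC)
def boost(a): return np.clip(a.astype(float)*2.2,0,255).astype(np.uint8)
o=np.zeros((600,800,3),np.uint8)
o[:300,:400]=crop(s,413,330,40,30,10); o[:300,400:]=boost(crop(s,275,280,50,37,8))[:296].repeat(1,0) if 0 else 0
x=boost(crop(s,275,280,50,37,8)); o[:296,400:]=x
o[300:,:400]=crop(p,150,243,40,30,10); o[300:,400:]=boost(crop(p,248,163,40,30,10))
cv2.imwrite("pics/c2.png",o[...,::-1])
z=np.load("top1.npz"); d=z["d"]; W=world("top",d); g=p.astype(float).sum(2)
# lathe direction: front bed edge and blank
a=edge(g,(215,165),(255,164),1); b=edge(g,(285,160),(345,158),1); print(a,b)
for e,L in((a,(215,255)),(b,(285,345))):
  P=[ray("top",u,e[0][1]+(u-e[0][0])*e[1][1]/e[1][0],.06) for u in L]; print(np.round(P,4),np.degrees(np.arctan2(*(P[0]-P[1])[[0,1]])))
# blank ridge
hsv=cv2.cvtColor(p,cv2.COLOR_RGB2HSV)
R=p.astype(int); m=((R.sum(2)>430)&(R[...,2]>110)); m[:120]=0;m[150:]=0;m[:,:228]=0;m[:,270:]=0
v,u=np.nonzero(m); P=W[v,u]; k=P[:,2]>.12; print("blank",k.sum(),np.polyfit(P[k,1],P[k,0],1),P[k].mean(0))
ang=None
k=(W[...,2]>.079)&(W[...,2]<.091); k[:160]=0;k[200:]=0;k[:,:252]=0;k[:,290:]=0
q=W[k]; print("boss top",len(q),q.min(0),q.max(0),np.median(q[:,2]))
k=(W[...,2]>.040)&(W[...,2]<.056); k[:240]=0;k[270:]=0;k[:,:158]=0;k[:,183:]=0
q=W[k]; print("bush top",len(q),q.min(0),q.max(0),np.median(q[:,2]),np.percentile(q,[3,97],0))
E
```

```text
(array([233.07245, 167.44772], dtype=float32), array([ 0.9993583 , -0.03581891], dtype=float32)) (array([316.01016, 162.27512], dtype=float32), array([ 0.99889976, -0.04689656], dtype=float32))
[[0.6503 0.1735 0.06  ]
 [0.6517 0.0729 0.06  ]] -0.785025275181884
[[ 0.6575 -0.0027  0.06  ]
 [ 0.6613 -0.154   0.06  ]] -1.44098877016741
blank 291 [0.21663781 0.69010494] [0.70728763 0.07931531 0.1470949 ]
boss top 330 [0.5892228  0.01399054 0.07903443] [0.661822   0.06621088 0.09070052] 0.08349298278667971
bush top 205 [0.40887302 0.26971943 0.04006043] [0.44542842 0.30791327 0.05488075] 0.04710861506646968 [[0.40978652 0.27091423 0.04096422]
 [0.44469914 0.30639181 0.05276217]]
```

View pics/c2.png

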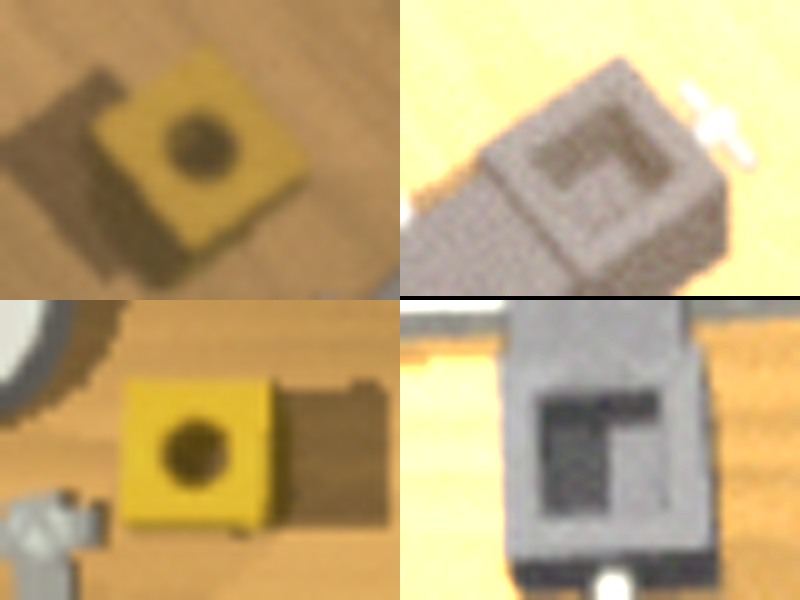

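The top rows show the bush in scene (bore at 432.8,344.3) and the socket hole (299.6,299.4). The bottom rows show the same in top: bore at (169.1,257.8) and hole at (267.7,178.0). Next I triangulate these and work out the lathe yaw.

```bash
cat >> h.py <<'E'
def tri(a,b):
    A=[]
    for n,(u,v) in(("scene",a),("top",b)):
        f,cx,cy,V=K(n); x,y=(u-cx)/f,(v-cy)/f; A+=[x*V[2]-V[0],y*V[2]-V[1]]
    A=np.array(A); return np.linalg.lstsq(A[:,:3],-A[:,3],rcond=None)[0]
def go(pos,rot):
    """tool-frame shift mm and rotvec from current measured pose to target"""
    from scipy.spatial.transform import Rotation as R
    s=r.get_state(); C=R.from_euler("xyz",s["eef_rot"],degrees=True); T=R.from_euler("xyz",rot,degrees=True)
    return (C.inv().apply(np.array(pos)-s["tcp_pos"])*1000).round(1),(C.inv()*T).as_rotvec().round(3)
E
python3 - <<'E'
from h import *
print("bore",tri((432.75,344.25),(169.1,257.8)),ray("top",169.1,257.8,.048),ray("scene",432.75,344.25,.048))
print("hole",tri((299.56,299.4),(267.7,178.05)),ray("top",267.7,178.05,.085),ray("scene",299.56,299.4,.085))
p=np.load("top1.npz")["p"].astype(float); g=p.sum(2); s=np.load("scene1.npz")["p"].astype(float).sum(2)
def yaw(n,img,a,b,sg,z,ax,L=3):
    e=edge(img,a,b,sg,L=L); P=[ray(n,*(e[0]+e[1]*t),z) for t in(-10,10)]; q=(P[1]-P[0])[:2]; an=np.degrees(np.arctan2(q[1],q[0]))-ax; print(n,"yaw",(an+90)%180-90,np.mean(P,0).round(4))
yaw("top",g,(258.5,168),(259,188),1,.085,0); yaw("top",g,(258.5,168),(259,188),-1,.085,0)
yaw("top",g,(261,189.7-.5+9),(277,189.2-1+9),1,.06,90)
c=lambda x,y:(275+(x-400+.5)/8-.5,280+(y+.5)/8-.5)
for sg in(1,-1):
  yaw("scene",s,c(495,147),c(608,67),sg,.085,90); yaw("scene",s,c(630,67),c(718,170),sg,.085,0)
  yaw("scene",s,c(500,170),c(575,265),sg,.085,90)
  yaw("top",g,(139,180),(190,180),sg,.06,90) 
a=edge(g,(290,160),(350,157),1); print(a)
yaw("top",g,(290,162.5),(350,160.6),1,.06,90)
sc=lambda x,y:(x,y)
print(go([.4265,.288,.15],[180,0,-90]))
E
```

```text
bore [0.42685119 0.28903493 0.05034135] [0.42761664 0.28900186 0.048     ] [0.42532677 0.28910201 0.048     ]
hole [0.61502078 0.03913583 0.08763989] [0.61533247 0.03966333 0.085     ] [0.61462134 0.03764115 0.085     ]
top yaw 1.8930570188562115 [0.6163 0.0652 0.085 ]
top yaw -1.043960580760043 [0.6186 0.0614 0.085 ]
top yaw 16.326809541525222 [0.57   0.0463 0.06  ]
scene yaw -86.78550432667907 [0.6159 0.016  0.085 ]
scene yaw -88.08393656985999 [0.5901 0.0389 0.085 ]
scene yaw 1.363120310011098 [0.644 0.041 0.085]
top yaw 2.1551532890480303 [0.6204 0.2886 0.06  ]
scene yaw -88.16338375202884 [0.6164 0.0133 0.085 ]
scene yaw -88.67213039960271 [0.5888 0.0435 0.085 ]
scene yaw 2.078505579192921 [0.6389 0.0432 0.085 ]
top yaw -2.247542192960452 [0.6216 0.2986 0.06  ]
(array([315.67078, 162.1407 ], dtype=float32), array([ 0.998456  , -0.05554875], dtype=float32))
top yaw 1.8607266236845703 [ 0.6579 -0.0834  0.06  ]
(array([-503.5,  780.8,   95.6]), array([ 1.000e-03,  1.000e-03, -1.185e+00]))
```

Emit:
carry_out(
  deltas=[
    [1, [-419, 262, -20], [0, 0, -1.185]],
    [1, [-419, 262, -20], [0, 0, -1.185]],
    [1, [-419, 262, -20], [0, 0, -1.185]],
    [1, [-419, 262, -20], [0, 0, -1.185]],
    [1, [-419, 262, -20], [0, 0, -1.185]],
    [1, [-419, 262, -20], [0, 0, -1.185]],
    [1, [-419, 262, -20], [0, 0, -1.185]],
    [1, [-419, 262, -20], [0, 0, -1.185]],
    [1, [-419, 262, -20], [0, 0, -1.185]],
    [1, [-419, 262, -20], [0, 0, -1.185]],
    [1, [-419, 262, -20], [0, 0, -1.185]],
    [1, [-419, 262, -20], [0, 0, -1.185]],
  ],
)

```text
time_s: 1.3
tcp_pos: [0.5439, -0.2238, 0.2648]
eef_rot: [179.9, 0.0, -89.9]
contact_force: [-1.1, 0.2, -0.1]
gripper_width: 0.0878
gripper_force: 0.0
```

```bash
python3 - <<'E'
from h import *
s=r.get_state(); print(s["tcp_pos"],s["eef_rot"],s["joints"]); print(go([.4268,.289,.15],[180,0,-91.5]))
E
```

```text
[ 0.54390644 -0.22380643  0.26480058] [ 1.79936972e+02  1.25103865e-02 -8.98673619e+01] [-3.33918726e+00  1.17672015e+01 -8.90844313e+00 -9.26357384e-03
 -6.93880257e+01  3.47509823e+00]
(array([-513.1,  115.8,  115. ]), array([0.001, 0.   , 0.028]))
```

Emit:
carry_out(
  deltas=[
    [1, [-513, 116, 0], [0, 0, 0.028]],
    [1, [-513, 116, 0], [0, 0, 0.028]],
    [1, [-513, 116, 0], [0, 0, 0.028]],
    [1, [-513, 116, 0], [0, 0, 0.028]],
    [1, [-513, 116, 0], [0, 0, 0.028]],
    [1, [-513, 116, 0], [0, 0, 0.028]],
    [1, [-513, 116, 0], [0, 0, 0.028]],
    [1, [-513, 116, 0], [0, 0, 0.028]],
    [1, [-513, 116, 0], [0, 0, 0.028]],
    [1, [-513, 116, 0], [0, 0, 0.028]],
    [1, [-513, 116, 0], [0, 0, 0.028]],
    [1, [-513, 116, 115], [0, 0, 0.028]],
  ],
)

```text
time_s: 2.5
tcp_pos: [0.4303, 0.2929, 0.2202]
eef_rot: [-179.5, 0.5, -91.4]
contact_force: [1.0, 1.1, -1.0]
gripper_width: 0.0877
gripper_force: 0.0
```

Emit:
carry_out(
  deltas=[
    [1, [0, 0, 0], [0, 0, 0]],
    [1, [0, 0, 0], [0, 0, 0]],
    [1, [0, 0, 0], [0, 0, 0]],
  ],
)

```text
time_s: 2.8
tcp_pos: [0.4288, 0.2877, 0.2173]
eef_rot: [-179.9, 0.1, -91.7]
contact_force: [0.5, -0.4, 0.5]
gripper_width: 0.0876
gripper_force: 0.0
```

```bash
python3 - <<'E'
from h import *
s=r.get_state(); print(s["tcp_pos"],s["eef_rot"],s["joints"]); print(go([.4268,.289,.055],[180,0,-91.5]))
E
```

```text
[0.42878283 0.28769824 0.21730191] [-1.79897465e+02  7.08241670e-02 -9.16674261e+01] [ 5.57012625e+01  6.71565620e+00 -2.15989853e+01  5.47645140e-02
 -6.15704343e+01 -5.73947758e+01]
(array([ -1. ,   2.3, 162.3]), array([-0.002,  0.001, -0.003]))
```

Emit:
carry_out(
  deltas=[
    [1, [-1, 2, 40], [0, 0, 0]],
    [1, [-1, 2, 80], [0, 0, 0]],
    [1, [-1, 2, 120], [0, 0, 0]],
    [1, [-1, 2, 140], [0, 0, 0]],
    [1, [-1, 2, 140], [0, 0, 0]],
    [1, [-1, 2, 140], [0, 0, 0]],
    [1, [-1, 2, 140], [0, 0, 0]],
  ],
)

```text
time_s: 3.5
tcp_pos: [0.4269, 0.2901, 0.0776]
eef_rot: [-179.9, 0.2, -91.6]
contact_force: [-0.4, 0.0, -0.3]
gripper_width: 0.0877
gripper_force: 0.0
```

```bash
python3 - <<'E'
from h import *
s=r.get_state(); print(s["tcp_pos"],s["eef_rot"],s["qd"]); print(go([.4268,.289,.0545],[180,0,-91.5]))
p,d=cap("scene","s2"); cv2.imwrite("pics/s2c.png",cv2.resize(p[270:390,350:510],(800,600),interpolation=cv2.INTER_CUBIC)[...,::-1])
E
```

```text
[0.4268617  0.29013269 0.07758461] [-1.79866780e+02  1.64355488e-01 -9.16090454e+01] [ 0.17035128 -0.12254299 -0.34040812 -0.22683495  0.52512295 -0.03242173]
(array([ 1.2,  0.1, 23.1]), array([-0.002,  0.003, -0.002]))
```

View pics/s2c.png

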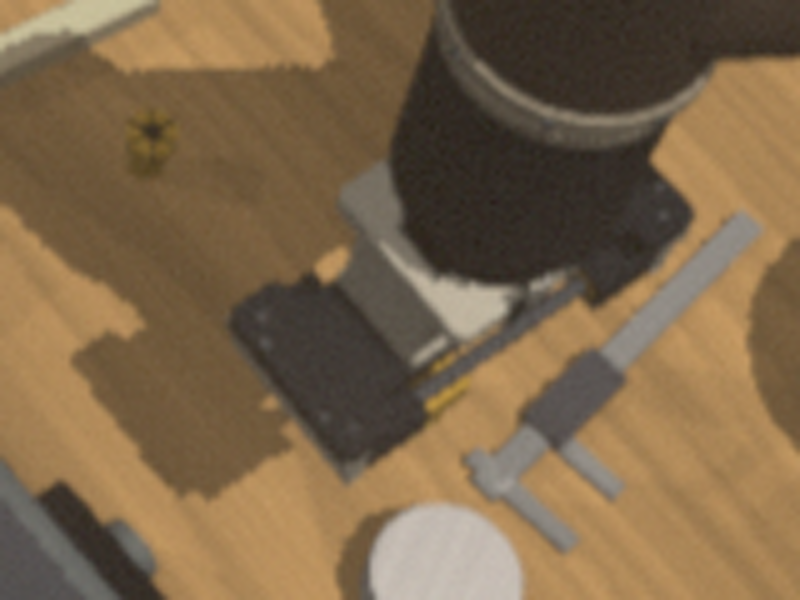

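The gripper straddles the bush, with its yellow corner at crop (445,395). The fingers are clear of the tin and the caliper. I'll descend and close.

Emit:
carry_out(
  deltas=[
    [1, [1, 0, 12], [0, 0, 0]],
    [1, [1, 0, 23], [0, 0, 0]],
    [1, [1, 0, 23], [0, 0, 0]],
    [1, [1, 0, 23], [0, 0, 0]],
    [0.3, [1, 0, 23], [0, 0, 0]],
    [0.3, [1, 0, 23], [0, 0, 0]],
    [0.3, [1, 0, 23], [0, 0, 0]],
    [0.3, [1, 0, 23], [0, 0, 0]],
    [0.3, [1, 0, 23], [0, 0, 0]],
    [0.3, [1, 0, 23], [0, 0, 0]],
    [0.3, [1, 0, 23], [0, 0, 0]],
  ],
  squeeze=30,
)

```text
time_s: 4.65
tcp_pos: [0.4257, 0.2881, 0.0524]
eef_rot: [-180.0, 0.0, -91.6]
contact_force: [2.7, -0.2, 1.9]
gripper_width: 0.0372
gripper_force: 1.2
```

Emit:
carry_out(
  deltas=[
    [0.2, [0, 0, -1], [0, 0, 0]],
    [0.2, [0, 0, -1], [0, 0, 0]],
    [0.2, [0, 0, -1], [0, 0, 0]],
    [0.2, [0, 0, -1], [0, 0, 0]],
  ],
  squeeze=30,
)

```text
time_s: 5.05
tcp_pos: [0.4254, 0.2879, 0.0532]
eef_rot: [180.0, -0.0, -91.6]
contact_force: [-0.2, 0.4, -3.1]
gripper_width: 0.0357
gripper_force: 29.9
```

```bash
python3 - <<'E'
from h import *
s=r.get_state(); print(s["tcp_pos"],s["eef_rot"],s["gripper_width"],s["gripper_force"])
E
```

```text
[0.42543442 0.28792252 0.05317129] [ 1.79980605e+02 -2.16754157e-02 -9.16084911e+01] 0.03572359315720809 29.903454780578613
```

Emit:
carry_out(
  deltas=[
    [0.2, [0, 0, -10], [0, 0, 0]],
    [0.2, [0, 0, -50], [0, 0, 0]],
    [0.2, [0, 0, -100], [0, 0, 0]],
    [0.2, [0, 0, -150], [0, 0, 0]],
    [0.2, [0, 0, -200], [0, 0, 0]],
    [0.2, [0, 0, -247], [0, 0, 0]],
    [0.2, [0, 0, -247], [0, 0, 0]],
    [0.2, [0, 0, -247], [0, 0, 0]],
  ],
)

```text
time_s: 5.85
tcp_pos: [0.4254, 0.2882, 0.3018]
eef_rot: [-179.9, 0.2, -91.6]
contact_force: [0.8, 0.4, -4.5]
gripper_width: 0.0359
gripper_force: 29.9
```

```bash
python3 - <<'E'
from h import *
s=r.get_state(); print(s["tcp_pos"],s["eef_rot"],s["gripper_width"],s["gripper_force"],s["contact_force"])
print(go([.614,.0393,.30],[180,0,-178.2]))
E
```

```text
[0.42540634 0.28816727 0.30184258] [-1.79930437e+02  1.63785900e-01 -9.16150376e+01] 0.03593131571996248 29.90231215953827 [ 0.83364477  0.43771337 -4.54715986]
(array([ 243.5, -195.5,    1.4]), array([1.000e-03, 3.000e-03, 1.511e+00]))
```

Emit:
carry_out(
  deltas=[
    [0.2, [243.5, -195.5, 0], [0.001, 0.003, 1.511]],
    [0.2, [243.5, -195.5, 0], [0.001, 0.003, 1.511]],
    [0.2, [243.5, -195.5, 0], [0.001, 0.003, 1.511]],
    [0.2, [243.5, -195.5, 0], [0.001, 0.003, 1.511]],
    [0.2, [243.5, -195.5, 0], [0.001, 0.003, 1.511]],
    [0.2, [243.5, -195.5, 0], [0.001, 0.003, 1.511]],
    [0.2, [243.5, -195.5, 0], [0.001, 0.003, 1.511]],
    [0.2, [243.5, -195.5, 0], [0.001, 0.003, 1.511]],
    [0.2, [243.5, -195.5, 0], [0.001, 0.003, 1.511]],
    [0.2, [243.5, -195.5, 0], [0.001, 0.003, 1.511]],
    [0.2, [243.5, -195.5, 0], [0.001, 0.003, 1.511]],
    [0.2, [243.5, -195.5, 0], [0.001, 0.003, 1.511]],
  ],
)

```text
time_s: 7.05
tcp_pos: [0.6136, 0.0391, 0.299]
eef_rot: [-179.8, -0.2, -178.0]
contact_force: [0.3, 0.4, -3.1]
gripper_width: 0.0358
gripper_force: 29.9
```

Emit:
carry_out(
  deltas=[
    [0.2, [0, 0, 40], [0, 0, 0]],
    [0.2, [0, 0, 80], [0, 0, 0]],
    [0.2, [0, 0, 120], [0, 0, 0]],
    [0.2, [0, 0, 145], [0, 0, 0]],
    [0.2, [0, 0, 145], [0, 0, 0]],
    [0.2, [0, 0, 145], [0, 0, 0]],
    [0.2, [0, 0, 145], [0, 0, 0]],
  ],
)

```text
time_s: 7.75
tcp_pos: [0.6153, 0.0392, 0.1574]
eef_rot: [-179.9, 0.1, -178.1]
contact_force: [-0.3, -0.6, -2.2]
gripper_width: 0.036
gripper_force: 29.9
```

```bash
python3 - <<'E'
from h import *
s=r.get_state(); print(s["tcp_pos"],s["eef_rot"],s["gripper_width"],s["contact_force"],s["joints"])
p,d=cap("scene","s3"); p2,d2=cap("top","t3")
o=np.vstack([cv2.resize(p[262:322,240:340],(500,300),interpolation=cv2.INTER_CUBIC),cv2.resize(p2[140:200,210:310],(500,300),interpolation=cv2.INTER_CUBIC)])
cv2.imwrite("pics/s3c.png",np.clip(o*1.5,0,255).astype(np.uint8)[...,::-1])
print(go([.614,.0393,.16],[180,0,-178.2]))
E
```

```text
[0.61526963 0.0391796  0.15736561] [-1.79880147e+02  8.96474106e-02 -1.78080618e+02] 0.03598944205761374 [-0.31625285 -0.62103221 -2.24362446] [  21.85708824   18.97780833  -13.88664642    0.17061524  -57.09225663
 -110.03043908]
(array([ 1. ,  0.2, -2.7]), array([-0.002,  0.002,  0.001]))
```

View pics/s3c.png

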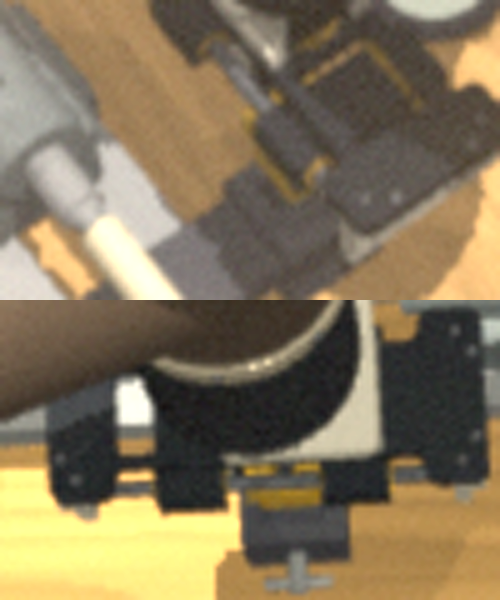

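The bush is held above the boss. In scene it shows yellow around crop (280,170), mostly hidden by the finger. In top its head front is at (285,495), centred on the boss. I'll descend in small steps and watch the force.

Emit:
carry_out(
  deltas=[
    [0.2, [0.5, 0, 10], [0, 0, 0]],
    [0.2, [0.5, 0, 16], [0, 0, 0]],
    [0.2, [0.5, 0, 18], [0, 0, 0]],
    [0.2, [0.5, 0, 20], [0, 0, 0]],
    [0.2, [0.5, 0, 22], [0, 0, 0]],
    [0.2, [0.5, 0, 22], [0, 0, 0]],
  ],
)

```text
time_s: 8.45
tcp_pos: [0.6142, 0.0397, 0.1336]
eef_rot: [-179.9, 0.0, -178.2]
contact_force: [1.0, 5.2, -1.2]
gripper_width: 0.0355
gripper_force: 29.9
```

```bash
python3 - <<'E'
from h import *
s=r.get_state(); print(s["tcp_pos"],s["eef_rot"],s["contact_force"],s["moment"])
E
```

```text
[0.6142016  0.0396768  0.13355319] [-1.79926179e+02  2.19106804e-02 -1.78160513e+02] [ 1.01209764  5.18664662 -1.19366881] [ 1.92168534 -0.55564975  0.01911749]
```

Emit:
carry_out(
  deltas=[
    [0.2, [0, 0.8, 1], [0, 0, 0]],
    [0.2, [0, 0.8, 4], [0, 0, 0]],
    [0.2, [0, 0.8, 7], [0, 0, 0]],
    [0.2, [0, 0.8, 10], [0, 0, 0]],
    [0.2, [0, 0.8, 10], [0, 0, 0]],
  ],
)

```text
time_s: 8.95
tcp_pos: [0.6141, 0.0398, 0.123]
eef_rot: [-179.9, -0.0, -178.2]
contact_force: [5.3, 3.2, -3.9]
gripper_width: 0.0358
gripper_force: 29.9
```

Emit:
carry_out(
  deltas=[
    [0.2, [-0.6, 0.5, 1], [0, 0, 0]],
    [0.2, [-0.6, 0.5, 4], [0, 0, 0]],
    [0.2, [-0.6, 0.5, 7], [0, 0, 0]],
    [0.2, [-0.6, 0.5, 10], [0, 0, 0]],
    [0.2, [-0.6, 0.5, 13], [0, 0, 0]],
    [0.2, [-0.6, 0.5, 13], [0, 0, 0]],
  ],
)

```text
time_s: 9.55
tcp_pos: [0.6142, 0.0399, 0.1098]
eef_rot: [-179.8, -0.1, -178.2]
contact_force: [5.7, 0.4, -4.9]
gripper_width: 0.0356
gripper_force: 29.9
```

Emit:
carry_out(
  deltas=[
    [0.2, [-0.5, 0, 1], [0, 0, 0]],
    [0.2, [-0.5, 0, 2], [0, 0, 0]],
    [0.2, [-0.5, 0, 3], [0, 0, 0]],
    [0.2, [-0.5, 0, 4], [0, 0, 0]],
    [0.2, [-0.5, 0, 4], [0, 0, 0]],
  ],
)

```text
time_s: 10.05
tcp_pos: [0.6143, 0.0399, 0.1061]
eef_rot: [-179.8, -0.1, -178.2]
contact_force: [3.5, -0.0, -3.2]
gripper_width: 0.0356
gripper_force: 29.9
```

Emit:
carry_out(
  deltas=[
    [0.2, [-0.3, 0, 0.5], [0, 0, 0]],
    [0.2, [-0.3, 0, 1], [0, 0, 0]],
    [0.2, [-0.3, 0, 1.5], [0, 0, 0]],
    [0.2, [-0.3, 0, 1.5], [0, 0, 0]],
  ],
)

```text
time_s: 10.45
tcp_pos: [0.6144, 0.0399, 0.1057]
eef_rot: [-179.8, -0.1, -178.2]
contact_force: [-2.2, 0.6, 6.6]
gripper_width: 0.0355
gripper_force: 29.9
```

Emit:
carry_out(
  deltas=[
    [0.6, [-0.3, 0, 0.5], [0, 0, 0]],
    [0.6, [-0.3, 0, 0.5], [0, 0, 0]],
    [0.6, [-0.3, 0, 0.5], [0, 0, 0]],
    [0.6, [-0.3, 0, 0.5], [0, 0, 0]],
    [0.6, [-0.3, 0, -10], [0, 0, 0]],
    [0.6, [0, 0, -50], [0, 0, 0]],
    [0.6, [0, 0, -100], [0, 0, 0]],
    [0.6, [0, 0, -150], [0, 0, 0]],
    [0.6, [0, 0, -195], [0, 0, 0]],
    [0.6, [0, 0, -195], [0, 0, 0]],
  ],
)

```text
time_s: 11.45
tcp_pos: [0.6177, 0.0408, 0.3086]
eef_rot: [-180.0, 0.6, -178.1]
contact_force: [0.2, 0.5, -0.8]
gripper_width: 0.0524
gripper_force: 0.0
```

```bash
python3 - <<'E'
from h import *
s=r.get_state(); print(s["tcp_pos"],s["eef_rot"],s["gripper_width"],s["contact_force"])
# blade dir from (400) to tip
t=np.array([.4217,-.1808]); h=np.array([.3923,-.2952]); u=(t-h)/np.linalg.norm(t-h); print(u,np.linalg.norm(t-h),np.degrees(np.arctan2(-u[0],u[1])), h+.04*u, t-.08*u)
yaw=np.degrees(np.arctan2(-u[0],u[1]))
print(go(list(t-.08*u)+[.30],[180,0,-90+yaw]))
E
```

```text
[0.61773715 0.04075731 0.30858771] [-179.96539407    0.62018103 -178.1368005 ] 0.0523826887424051 [ 0.15225193  0.54386598 -0.77364575]
[0.2489049  0.96852793] 0.11811739922636297 -14.41271955784379 [ 0.4022562  -0.25645888] [ 0.40178761 -0.25828223]
(array([ 225.6, -291.9,    6.3]), array([-0.007,  0.009, -1.287]))
```

Emit:
carry_out(
  deltas=[
    [0.5, [225.6, -292, 0], [-0.003, 0.003, -1.287]],
    [0.5, [225.6, -292, 0], [-0.003, 0.003, -1.287]],
    [0.5, [225.6, -292, 0], [-0.003, 0.003, -1.287]],
    [0.5, [225.6, -292, 0], [-0.003, 0.003, -1.287]],
    [0.5, [225.6, -292, 0], [-0.003, 0.003, -1.287]],
    [0.5, [225.6, -292, 0], [-0.003, 0.003, -1.287]],
    [0.5, [225.6, -292, 0], [-0.003, 0.003, -1.287]],
    [0.5, [225.6, -292, 0], [-0.003, 0.003, -1.287]],
    [0.5, [225.6, -292, 0], [-0.003, 0.003, -1.287]],
    [0.5, [225.6, -292, 0], [-0.003, 0.003, -1.287]],
    [0.5, [225.6, -292, 0], [-0.003, 0.003, -1.287]],
    [0.5, [225.6, -292, 0], [-0.003, 0.003, -1.287]],
  ],
)

```text
time_s: 12.65
tcp_pos: [0.3992, -0.2581, 0.3011]
eef_rot: [179.7, -0.2, -104.6]
contact_force: [-0.1, -0.3, -0.9]
gripper_width: 0.0438
gripper_force: 0.0
```

```bash
python3 - <<'E'
from h import *
s=r.get_state(); print(s["tcp_pos"],s["eef_rot"],s["gripper_width"],s["joints"])
p,d=cap("scene","s4"); p2,d2=cap("top","t4")
o=np.hstack([cv2.resize(p[140:260,240:340],(400,480),interpolation=cv2.INTER_CUBIC),cv2.resize(p2[150:210,240:290],(400,480),interpolation=cv2.INTER_CUBIC)])
cv2.imwrite("pics/s4c.png",o[...,::-1])
W=world("top",d2); hsv=cv2.cvtColor(p2,cv2.COLOR_RGB2HSV); m=cv2.inRange(hsv,(20,120,80),(34,255,255)); m[:,:250]=0;m[:,290:]=0;m[:150]=0;m[200:]=0
v,u=np.nonzero(m); q=W[v,u]; print("bush",len(u),u.min(),u.max(),v.min(),v.max(),np.percentile(q[:,2],[10,50,90]))
print(go([.402,-.2575,.12],[180,0,-104.5]))
E
```

```text
[ 0.39917423 -0.258053    0.3010516 ] [ 179.74921665   -0.18988292 -104.55036916] 0.04377944805710278 [ -8.94737239  -0.55211069 -18.21124723   0.17236802 -72.60906288
  -5.6553164 ]
bush 165 260 272 169 185 [0.0837726  0.09845735 0.10430271]
(array([ -1.8,  -3.4, 180.9]), array([ 0.005, -0.003,  0.001]))
```

View pics/s4c.png

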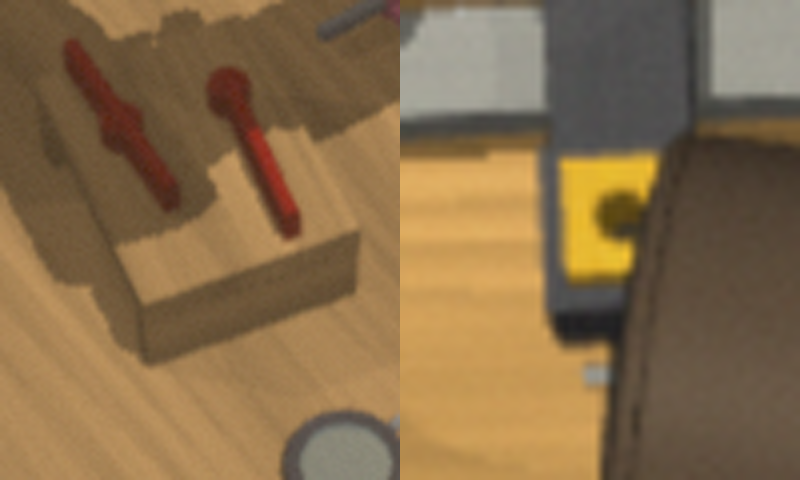

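The bush is home, with its yellow head on the boss at right-panel (600,215) and its top at about z = 0.1. Both rests are undisturbed; the offset one has its hub at left-panel (229,90) and its tip at (291,228).

```bash
python3 - <<'E'
from h import *
print("bore top",ray("top",267.3,176.4,.101))
p=np.load("s4.npz")["p"]; hsv=cv2.cvtColor(p,cv2.COLOR_RGB2HSV)
m=cv2.inRange(hsv,(17,110,70),(34,255,255)); m[:,:285]=0;m[:,325:]=0;m[:280]=0;m[320:]=0
n,l,st,ce=cv2.connectedComponentsWithStats(m); i=1+st[1:,4].argmax(); cs,_=cv2.findContours((l==i).astype(np.uint8),0,1); M=cv2.minAreaRect(cs[0]); print(st[i],M); print("bush scene",ray("scene",*M[0],.101),ray("scene",*M[0],.097))
v,u=np.nonzero(l==i); fill=cv2.drawContours(np.zeros_like(m),cs,-1,1,-1); hole=(fill==1)&(l!=i); vv,uu=np.nonzero(hole); print("hole",len(uu),uu.mean() if len(uu) else 0,vv.mean() if len(vv) else 0)
if len(uu): print(ray("scene",uu.mean(),vv.mean(),.101),tri((uu.mean(),vv.mean()),(267.3,176.4)))
print("hub",ray("scene",297.2,162.4,.1),"tip",ray("scene",312.7,197,.1))
m=cv2.inRange(hsv,(0,150,50),(6,255,255))|cv2.inRange(hsv,(175,150,50),(180,255,255)); m[:,:293]=0;m[:,320:]=0;m[:150]=0;m[205:]=0
v,u=np.nonzero(m); s=v>172; f=np.polyfit(v[s],u[s],1); a=ray("scene",np.polyval(f,175),175,.095);b=ray("scene",np.polyval(f,v.max()),v.max(),.095); print(a,b,np.degrees(np.arctan2(-(b-a)[0],(b-a)[1])),v.max())
E
```

```text
bore top [0.61549518 0.03949069 0.101     ]
[285 280  40  40 822] ((304.5, 299.5), (39.0, 39.0), 90.0)
bush scene [0.61008932 0.05109435 0.101     ] [0.60897659 0.04942206 0.097     ]
hole 120 305.56666666666666 292.75
[0.59836703 0.03860258 0.101     ] [0.60708649 0.04216486 0.11923027]
hub [ 0.39591131 -0.28701124  0.1       ] tip [ 0.42830395 -0.17185758  0.1       ]
[ 0.40401748 -0.24609824  0.095     ] [ 0.42366495 -0.17698197  0.095     ] -15.868703034329412 196
```

Emit:
carry_out(
  deltas=[
    [0.5, [-4, 2, 40], [0.004, 0, 0.01]],
    [0.5, [-4, 2, 90], [0.004, 0, 0.01]],
    [0.5, [-4, 2, 140], [0.004, 0, 0.01]],
    [0.5, [-4, 2, 165], [0.004, 0, 0.01]],
    [0.5, [-4, 2, 165], [0.004, 0, 0.01]],
    [0.5, [-4, 2, 165], [0.004, 0, 0.01]],
    [0.5, [-4, 2, 165], [0.004, 0, 0.01]],
  ],
)

```text
time_s: 13.45
tcp_pos: [0.3986, -0.2547, 0.1378]
eef_rot: [-179.9, -0.2, -105.0]
contact_force: [-0.2, 0.1, -0.1]
gripper_width: 0.0439
gripper_force: 0.0
```

```bash
python3 - <<'E'
from h import *
s=r.get_state(); print(s["tcp_pos"],s["eef_rot"],s["contact_force"])
print(go([.4035,-.254,.0965],[180,0,-105]))
p,d=cap("scene","s5"); cv2.imwrite("pics/s5c.png",cv2.resize(p[110:230,240:400],(800,600),interpolation=cv2.INTER_CUBIC)[...,::-1])
E
```

```text
[ 0.39862275 -0.25468669  0.1377537 ] [-179.85342084   -0.2017019  -104.98633027] [-0.17759451  0.08971466 -0.08855973]
(array([-2.1, -4.4, 41.3]), array([-0.003, -0.004,  0.   ]))
```

View pics/s5c.png

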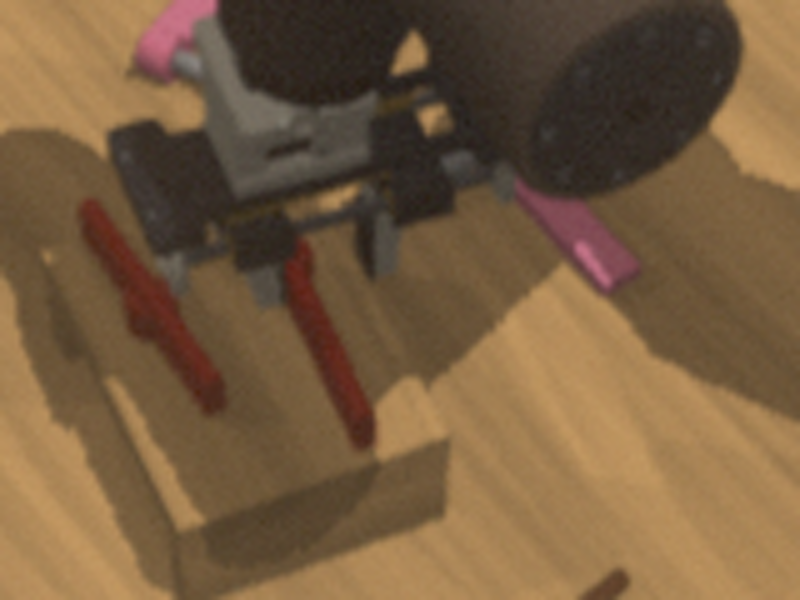

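The fingers straddle the offset rest's blade, with pads at crop (268,285) and (380,255). They are clear of the straight rest. I'll descend and grip.

Emit:
carry_out(
  deltas=[
    [0.5, [-2, -4, 5], [-0.003, -0.003, 0]],
    [0.5, [-2, -4, 20], [-0.003, -0.003, 0]],
    [0.5, [-2, -4, 35], [-0.003, -0.003, 0]],
    [0.5, [-2, -4, 40.5], [-0.003, -0.003, 0]],
    [0.5, [-2, -4, 40.5], [-0.003, -0.003, 0]],
    [0.5, [-2, -4, 40.5], [-0.003, -0.003, 0]],
  ],
)

```text
time_s: 14.1
tcp_pos: [0.4019, -0.2538, 0.096]
eef_rot: [179.8, -0.0, -105.0]
contact_force: [-0.4, -0.8, 0.3]
gripper_width: 0.0438
gripper_force: 0.0
```

```bash
python3 - <<'E'
from h import *
for i in range(3): s=r.get_state(); print(s["tcp_pos"],s["eef_rot"],s["contact_force"]); cap("top","t5")
E
```

```text
[ 0.40190406 -0.25382747  0.09599219] [ 1.79844084e+02 -2.57786965e-02 -1.05003930e+02] [-0.37294056 -0.76747977  0.33161287]
[ 0.40196046 -0.25381759  0.09611374] [ 1.79866211e+02 -2.15666811e-02 -1.05004037e+02] [0.8036037  0.12735946 0.37451326]
[ 0.4018808  -0.25381145  0.09608849] [ 1.79866858e+02 -2.10824932e-02 -1.05005983e+02] [ 0.21949263 -0.25746444  0.54747696]
```

Close with 40 N, watching the force for lateral centring.

Emit:
carry_out(
  deltas=[
    [0.15, [0, 0, 0], [0, 0, 0]],
    [0.1, [0, 0, 0], [0, 0, 0]],
    [0.05, [0, 0, 0], [0, 0, 0]],
    [0.05, [0, 0, 0], [0, 0, 0]],
    [0.05, [0, 0, 0], [0, 0, 0]],
    [0.05, [0, 0, 0], [0, 0, 0]],
    [0.05, [0, 0, 0], [0, 0, 0]],
    [0.05, [0, 0, 0], [0, 0, 0]],
  ],
  squeeze=45,
)

```text
time_s: 15.05
tcp_pos: [0.402, -0.2538, 0.0955]
eef_rot: [179.9, -0.0, -105.0]
contact_force: [3.6, -1.6, -2.2]
gripper_width: 0.0117
gripper_force: 45.0
```

Emit:
carry_out(
  deltas=[
    [0.05, [0, -0.5, -5], [0, 0, 0]],
    [0.05, [0, -0.5, -20], [0, 0, 0]],
    [0.05, [0, -0.5, -40], [0, 0, 0]],
    [0.05, [0, -0.5, -60], [0, 0, 0]],
    [0.05, [0, -0.5, -80], [0, 0, 0]],
    [0.05, [0, -0.5, -120], [0, 0, 0]],
    [0.05, [0, -0.5, -160], [0, 0, 0]],
    [0.05, [0, -0.5, -205], [0, 0, 0]],
    [0.05, [0, -0.5, -205], [0, 0, 0]],
    [0.05, [0, -0.5, -205], [0, 0, 0]],
  ],
)

```text
time_s: 16.05
tcp_pos: [0.4017, -0.2533, 0.3001]
eef_rot: [179.8, 0.0, -105.0]
contact_force: [-0.4, 1.2, -5.3]
gripper_width: 0.0115
gripper_force: 45.0
```

```bash
python3 - <<'E'
from h import *
s=r.get_state(); print(s["tcp_pos"],s["eef_rot"],s["contact_force"],s["moment"],s["gripper_width"],s["joints"])
p,d=cap("scene","s6"); p2,d2=cap("top","t6")
o=np.hstack([cv2.resize(p[60:220,240:360],(360,480),interpolation=cv2.INTER_CUBIC),cv2.resize(p2[210:310,340:440],(430,480),interpolation=cv2.INTER_CUBIC)])
cv2.imwrite("pics/s6c.png",o[...,::-1])
print(go([.615,.08,.30],[180,0,-88.2]))
E
```

```text
[ 0.40165827 -0.25332811  0.30008446] [ 1.79756948e+02  4.97755002e-02 -1.05044075e+02] [-0.36278372  1.22346315 -5.31015902] [ 0.1461705   0.10570699 -0.05343284] 0.011473700449063245 [ -8.48168261  -0.52508693 -18.20494534  -0.08094894 -72.55592921
  -6.53786172]
(array([-377.4, -120.2,   -2.4]), array([ 0.008,  0.002, -0.294]))
```

View pics/s6c.png

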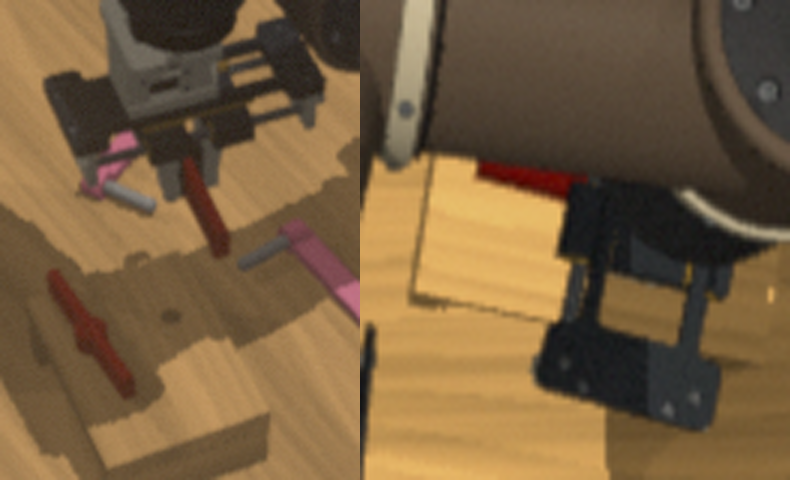

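The rest is lifted and its rack hole is empty, at left-panel (170,315); the straight rest is untouched. Next I measure the blade tip's offset in the gripper, at left-panel (222,250) and right-panel (478,172).

```bash
python3 - <<'E'
from h import *
T=np.array([.4018,-.2536]); u=np.array([np.sin(np.radians(15)),np.cos(np.radians(15))])
def red(n,tag,x0,x1,y0,y1):
    z=np.load(tag+".npz"); hsv=cv2.cvtColor(z["p"],cv2.COLOR_RGB2HSV)
    m=cv2.inRange(hsv,(0,150,45),(6,255,255))|cv2.inRange(hsv,(175,150,45),(180,255,255)); M=np.zeros_like(m); M[y0:y1,x0:x1]=m[y0:y1,x0:x1]
    v,uu=np.nonzero(M); P=world(n,z["d"])[v,uu]; k=P[:,2]>.2; return uu[k],v[k],P[k]
for n,tag,b in(("scene","s6",(295,325,105,150)),("top","t6",(355,410,235,260))):
    uu,v,P=red(n,tag,*b); a=(P[:,:2]-T)@u; c=(P[:,:2]-T)@np.array([u[1],-u[0]])
    print(n,len(uu),"along",a.min().round(4),np.percentile(a,97).round(4),a.max().round(4),"across med",np.median(c).round(4),"z",np.percentile(P[:,2],[5,50,95]).round(4))
    top=P[:,2]>np.percentile(P[:,2],40); f=np.polyfit(a[top],c[top],1); g=np.polyfit(a[top],P[top,2],1); print(" dir deg",np.degrees(f[0]),"pitch deg",np.degrees(g[0]))
    # silhouette tip via ray at mid heights
    if n=="top": print("tip ray",[((ray(n,uu.min()-.5,np.median(v[uu<uu.min()+2]),z)[:2]-T)@u).round(4) for z in(.29,.305)])
    else: print("tip ray",[((ray(n,np.median(uu[v>v.max()-2]),v.max()+.5,z)[:2]-T)@u).round(4) for z in(.279,.29)])
E
```

```text
scene 55 along -0.0024 0.0764 0.91 across med -0.0015 z [0.3024 0.3069 0.3113]
 dir deg 20.053326319606256 pitch deg 62.1568836856547
tip ray [np.float64(0.0665), np.float64(0.0757)]
top 94 along 0.0273 0.0887 0.1 across med -0.0047 z [0.2977 0.3041 0.6555]
 dir deg -49.77594661548255 pitch deg 322.3629224387521
tip ray [np.float64(0.0761), np.float64(0.0771)]
```

Emit:
carry_out(
  deltas=[
    [0.05, [0, 0, -12], [0, 0, 0]],
    [0.05, [-379, -119, -12], [0.004, 0, -0.294]],
    [0.05, [-379, -119, -12], [0.004, 0, -0.294]],
    [0.05, [-379, -119, -12], [0.004, 0, -0.294]],
    [0.05, [-379, -119, -12], [0.004, 0, -0.294]],
    [0.05, [-379, -119, -12], [0.004, 0, -0.294]],
    [0.05, [-379, -119, -12], [0.004, 0, -0.294]],
    [0.05, [-379, -119, -12], [0.004, 0, -0.294]],
    [0.05, [-379, -119, -12], [0.004, 0, -0.294]],
    [0.05, [-379, -119, -12], [0.004, 0, -0.294]],
    [0.05, [-379, -119, -12], [0.004, 0, -0.294]],
    [0.05, [-379, -119, -12], [0.004, 0, -0.294]],
  ],
)

```text
time_s: 17.35
tcp_pos: [0.6153, 0.0809, 0.3112]
eef_rot: [179.9, -0.0, -88.2]
contact_force: [-1.1, -0.9, -4.8]
gripper_width: 0.0116
gripper_force: 45.0
```

Emit:
carry_out(
  deltas=[
    [0.05, [0, 0, 20], [0, 0, 0]],
    [0.05, [0, 0, 45], [0, 0, 0]],
    [0.05, [0, 0, 60], [0, 0, 0]],
    [0.05, [0, 0, 75], [0, 0, 0]],
    [0.05, [0, 0, 85], [0, 0, 0]],
    [0.05, [0, 0, 85], [0, 0, 0]],
    [0.05, [0, 0, 85], [0, 0, 0]],
    [0.05, [0, 0, 85], [0, 0, 0]],
  ],
)

```text
time_s: 18.15
tcp_pos: [0.6163, 0.0812, 0.228]
eef_rot: [-179.9, 0.0, -88.2]
contact_force: [0.5, 0.4, -4.2]
gripper_width: 0.012
gripper_force: 45.0
```

```bash
python3 - <<'E'
from h import *
s=r.get_state(); print(s["tcp_pos"],s["eef_rot"],s["contact_force"],s["gripper_width"])
p,d=cap("scene","s7"); p2,d2=cap("top","t7")
o=np.hstack([cv2.resize(p[225:325,250:330],(400,500),interpolation=cv2.INTER_CUBIC),cv2.resize(p2[125:205,215:279],(400,500),interpolation=cv2.INTER_CUBIC)])
cv2.imwrite("pics/s7c.png",np.clip(o*1.4,0,255).astype(np.uint8)[...,::-1])
E
```

```text
[0.61625279 0.08119476 0.22802803] [-1.79874927e+02  2.26350752e-02 -8.81750114e+01] [ 0.46396977  0.35804856 -4.19173701] 0.01201899302479873
```

View pics/s7c.png

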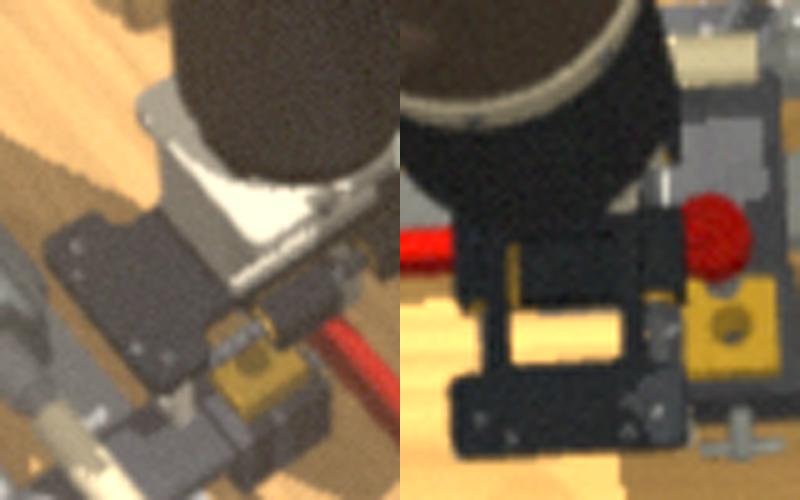

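The right panel shows the red hub at (716,237), the bush bore at (732,323) and the post foot at about (727,287). I'll measure hub against bore in this same camera.

```bash
python3 - <<'E'
from h import *
z=np.load("t7.npz"); p=z["p"]; hsv=cv2.cvtColor(p,cv2.COLOR_RGB2HSV)
m=cv2.inRange(hsv,(0,150,60),(6,255,255))|cv2.inRange(hsv,(175,150,60),(180,255,255)); m[:,:258]=0;m[:,280:]=0;m[:145]=0;m[175:]=0
v,u=np.nonzero(m); c=(u.max()+1,v.min(),v.max()); print(len(u),u.min(),u.max(),v.min(),v.max())
cs,_=cv2.findContours(m,0,1); q=max(cs,key=len)[:,0,:].astype(float); q=q[q[:,0]>u.min()+1]
A=np.c_[2*q,np.ones(len(q))]; s=np.linalg.lstsq(A,(q**2).sum(1),rcond=None)[0]; print("circ",s[:2],np.sqrt(s[2]+s[0]**2+s[1]**2),"exp r",.0145*585/(1.4394-.989*.2295+.146*.615))
zt=.228-.0205+.022
for nm,(x,y),zz in(("hub fit",s[:2],zt),("hub eye",(265.1,162.5),zt),("bore eye",(267.7,176.3),.101)): print(nm,ray("top",x,y,zz))
V=p[...,2].astype(float); 
b=hsv[168:184,258:276].astype(int); k=(p[168:184,258:276].sum(2)<260)&(b[...,2]<140); vv,uu=np.nonzero(k); print("dark",len(uu),uu.mean()+258,vv.mean()+168)
mb=cv2.inRange(hsv,(20,120,90),(34,255,255)); mb[:,:257]=0;mb[:,285:]=0;mb[:165]=0;mb[195:]=0; vv,uu=np.nonzero(mb); print("bush px",uu.min(),uu.max(),vv.min(),vv.max())
print(ray("top",(uu.max()+.5)-.018*585/1.43,vv.max()+.5-.018*585/1.43,.101))
E
```

```text
123 260 270 156 169
circ [264.14462964 162.59679117] 6.3392866434596495 exp r 6.513903815385253
hub fit [0.61471797 0.03722007 0.2295    ]
hub eye [0.6148902  0.03509672 0.2295    ]
bore eye [0.61572264 0.03851269 0.101     ]
dark 160 265.6375 174.1625
bush px 257 275 169 185
[0.61110679 0.03750992 0.101     ]
```

Emit:
carry_out(
  deltas=[
    [0.05, [-1.7, -0.5, 8], [0, 0, 0]],
    [0.05, [-1.7, -0.5, 16], [0, 0, 0]],
    [0.05, [-1.7, -0.5, 24], [0, 0, 0]],
    [0.05, [-1.7, -0.5, 30], [0, 0, 0]],
    [0.05, [-1.7, -0.5, 31], [0, 0, 0]],
    [0.05, [-1.7, -0.5, 31], [0, 0, 0]],
    [0.05, [-1.7, -0.5, 31], [0, 0, 0]],
    [0.05, [-1.7, -0.5, 31], [0, 0, 0]],
  ],
)

```text
time_s: 19.05
tcp_pos: [0.6165, 0.0831, 0.1962]
eef_rot: [-179.9, 0.0, -88.2]
contact_force: [-1.0, -0.5, -4.3]
gripper_width: 0.0118
gripper_force: 45.0
```

```bash
python3 - <<'E'
from h import *
s=r.get_state(); print(s["tcp_pos"],s["eef_rot"],s["contact_force"],s["moment"],s["gripper_width"])
p2,d2=cap("top","t8"); p,d=cap("scene","s8"); s=r.get_state(); print(s["tcp_pos"],s["eef_rot"])
o=np.hstack([cv2.resize(p[265:325,270:318],(400,500),interpolation=cv2.INTER_CUBIC),cv2.resize(p2[145:193,240:279],(400,500),interpolation=cv2.INTER_CUBIC)])
cv2.imwrite("pics/s8c.png",np.clip(o*1.4,0,255).astype(np.uint8)[...,::-1])
hsv=cv2.cvtColor(p2,cv2.COLOR_RGB2HSV)
m=cv2.inRange(hsv,(0,150,60),(6,255,255))|cv2.inRange(hsv,(175,150,60),(180,255,255)); m[:,:258]=0;m[:,280:]=0;m[:145]=0;m[180:]=0
v,u=np.nonzero(m); print(len(u),u.min(),u.max(),v.min(),v.max())
cs,_=cv2.findContours(m,0,1); q=max(cs,key=len)[:,0,:].astype(float); q=q[q[:,0]>u.min()+1]
A=np.c_[2*q,np.ones(len(q))]; c=np.linalg.lstsq(A,(q**2).sum(1),rcond=None)[0]; print("circ",c[:2],ray("top",c[0],c[1],.1985))
e=6.4; print("edge-based",ray("top",u.max()+.5-e,(v.min()+v.max())/2,.1985))
W=world("top",d2)[v,u]; print("hub z",np.percentile(W[:,2],[20,50,80]), np.median(W,0))
E
```

```text
[0.61646371 0.08309016 0.19622144] [-1.79933314e+02  1.38884843e-02 -8.81657337e+01] [-1.04320991 -0.50731241 -4.33671149] [0.03721549 0.14117863 0.02114925] 0.011792086394566297
[0.6163554  0.08307895 0.19615747] [-1.79940967e+02  1.49651138e-02 -8.81676204e+01]
117 260 270 160 173
circ [264.30540654 166.090693  ] [0.61512114 0.03925523 0.1985    ]
edge-based [0.61417496 0.03973359 0.1985    ]
hub z [0.19275383 0.19558697 0.19907763] [0.61537116 0.03775344 0.19558697]
```

View pics/s8c.png

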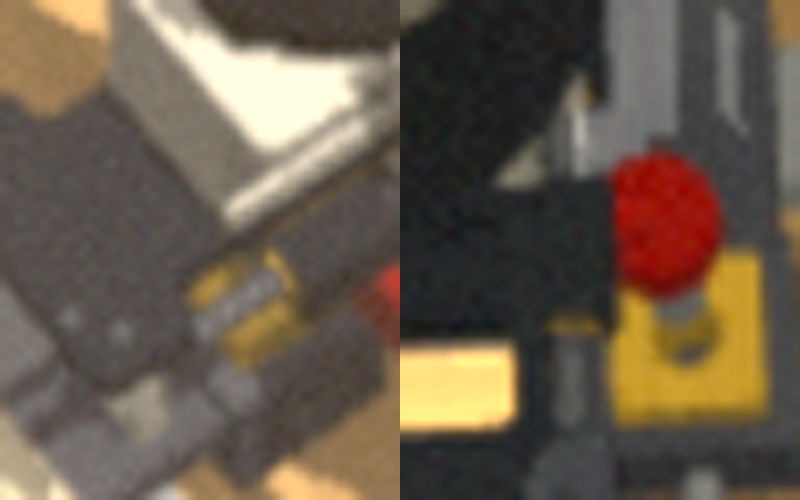

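```bash
python3 - <<'E'
from h import *
def pr(n,P):
    f,cx,cy,V=K(n); c=V[:3,:3]@P+V[:3,3]; return np.array([f*c[0]/c[2]+cx,f*c[1]/c[2]+cy])
def crop(n,q): return ((q+.5-([270,265] if n=="scene" else [240,145]))*(8.33 if n=="scene" else 10.3)+([0,0] if n=="scene" else [400,0])).round(0)
t=np.linspace(0,2*np.pi,73)[:-1]
for n in("top","scene"):
  for nm,c,rad in(("bore",(.6155,.0395,.101),.008),("foot",(.6155,.0395,.121),.007),("foot+5",(.6155,.0395,.126),.007),("neck",(.6155,.0395,.170),.007),("hubtop",(.6155,.0395,.198),.0145)):
    Q=np.array([crop(n,pr(n,np.array(c)+rad*np.array([np.cos(a),np.sin(a),0]))) for a in t]); print(n,nm,"u",Q[:,0].min(),Q[:,0].max(),"v",Q[:,1].min(),Q[:,1].max(),"c",Q.mean(0).round())
p=np.load("t8.npz")["p"]; print(p[170:181,262:272].tolist()[0][0]); 
for y in range(168,182): print(y,[tuple(int(i) for i in p[y,x]) for x in (264,265,266,267,268,269)])
E
```

```text
top bore u 652.0 720.0 v 296.0 362.0 c [686. 329.]
top foot u 650.0 710.0 v 278.0 337.0 c [680. 308.]
top foot+5 u 648.0 709.0 v 273.0 332.0 c [679. 302.]
top neck u 633.0 695.0 v 224.0 284.0 c [664. 254.]
top hubtop u 589.0 720.0 v 158.0 285.0 c [655. 221.]
scene bore u 221.0 280.0 v 244.0 297.0 c [250. 271.]
scene foot u 223.0 275.0 v 213.0 260.0 c [249. 237.]
scene foot+5 u 222.0 275.0 v 205.0 252.0 c [249. 228.]
scene neck u 218.0 272.0 v 125.0 173.0 c [245. 149.]
scene hubtop u 186.0 300.0 v 47.0 147.0 c [243.  97.]
[96, 16, 10]
168 [(108, 17, 10), (110, 15, 6), (110, 14, 6), (111, 14, 4), (109, 19, 8), (102, 9, 5)]
169 [(108, 7, 3), (111, 14, 7), (109, 15, 6), (108, 12, 13), (105, 11, 7), (93, 16, 10)]
170 [(105, 9, 4), (105, 13, 2), (106, 12, 7), (100, 13, 8), (91, 13, 10), (83, 18, 5)]
171 [(92, 7, 5), (94, 16, 8), (89, 10, 3), (82, 14, 8), (79, 13, 9), (89, 39, 21)]
172 [(78, 16, 7), (77, 7, 5), (78, 11, 11), (77, 24, 18), (78, 35, 29), (96, 60, 32)]
173 [(83, 40, 18), (74, 32, 25), (74, 35, 30), (75, 48, 43), (72, 64, 59), (93, 80, 55)]
174 [(105, 84, 43), (69, 63, 54), (68, 64, 61), (70, 66, 63), (71, 68, 61), (83, 73, 49)]
175 [(116, 93, 39), (80, 72, 55), (71, 68, 56), (71, 69, 59), (80, 71, 50), (91, 74, 32)]
176 [(124, 98, 29), (96, 77, 28), (90, 73, 36), (85, 74, 42), (93, 74, 29), (91, 70, 20)]
177 [(122, 95, 22), (97, 76, 20), (95, 75, 24), (90, 70, 25), (88, 70, 26), (85, 68, 24)]
178 [(134, 104, 30), (103, 80, 24), (93, 73, 25), (73, 62, 37), (65, 55, 42), (70, 59, 35)]
179 [(132, 103, 28), (116, 91, 24), (94, 75, 35), (72, 62, 43), (71, 60, 42), (94, 77, 38)]
180 [(142, 111, 32), (140, 110, 30), (133, 103, 31), (116, 92, 33), (118, 94, 36), (128, 100, 31)]
181 [(143, 111, 30), (146, 114, 34), (147, 115, 34), (143, 111, 31), (145, 113, 34), (142, 111, 33)]
```

Emit:
carry_out(
  deltas=[
    [0.05, [0, 1.2, 0], [0, 0, 0]],
    [0.05, [0, 2.4, 0], [0, 0, 0]],
    [0.05, [0, 2.4, 0], [0, 0, 0]],
    [0.05, [0, 2.4, 0], [0, 0, 0]],
    [0.05, [0, 2.4, 0], [0, 0, 0]],
    [0.05, [0, 2.4, 0], [0, 0, 0]],
  ],
)

```text
time_s: 19.75
tcp_pos: [0.6139, 0.083, 0.1958]
eef_rot: [-180.0, 0.0, -88.2]
contact_force: [0.0, -0.5, -4.3]
gripper_width: 0.0119
gripper_force: 45.0
```

```bash
python3 - <<'E'
from h import *
ps=[]
for i in range(4):
    p,d=cap("top","t9"); ps.append(p.astype(float)); s=r.get_state(); print(s["tcp_pos"],s["eef_rot"],s["contact_force"])
p=np.mean(ps,0).astype(int)
for y in list(range(157,162))+list(range(169,183)): print(y,[tuple(p[y,x].tolist()) for x in (263,265,266,267,268,269)])
E
```

```text
[0.61382653 0.08296683 0.19580518] [-1.79973519e+02  4.67341622e-03 -8.81699723e+01] [ 0.97460164 -0.31352187 -4.45660208]
[0.61383145 0.08291809 0.19579213] [-1.79975268e+02  5.37877308e-05 -8.81682700e+01] [ 0.28229658 -0.31034785 -4.23201452]
[0.61382911 0.08296527 0.19578362] [-1.79974871e+02  2.17724073e-03 -8.81683997e+01] [ 0.42579566  0.17559727 -5.29270481]
[0.61384988 0.08293335 0.19581602] [-1.79971561e+02  7.13207574e-04 -8.81659220e+01] [-0.1724833  -0.7762725  -4.75811885]
157 [(82, 82, 82), (83, 82, 82), (80, 79, 79), (52, 51, 51), (45, 46, 45), (46, 46, 47)]
158 [(82, 82, 82), (78, 77, 77), (77, 76, 76), (50, 50, 50), (45, 45, 45), (47, 47, 47)]
159 [(82, 81, 80), (56, 54, 55), (52, 51, 51), (47, 46, 47), (47, 47, 46), (46, 46, 45)]
160 [(84, 72, 71), (62, 43, 42), (57, 42, 42), (52, 43, 43), (47, 45, 45), (48, 47, 47)]
161 [(98, 29, 27), (96, 20, 16), (88, 23, 19), (79, 32, 30), (60, 42, 41), (52, 45, 46)]
169 [(98, 12, 7), (109, 13, 6), (111, 16, 8), (109, 15, 7), (109, 13, 6), (105, 12, 10)]
170 [(106, 13, 5), (110, 12, 5), (110, 18, 11), (109, 12, 6), (105, 16, 6)
[... 419 characters left out ...]
, 60), (71, 66, 61), (79, 70, 52)]
176 [(140, 109, 31), (73, 66, 51), (71, 67, 57), (72, 69, 61), (76, 69, 57), (84, 70, 38)]
177 [(142, 110, 30), (90, 73, 34), (88, 73, 38), (82, 70, 44), (84, 68, 32), (85, 67, 26)]
178 [(143, 112, 32), (101, 79, 25), (91, 72, 28), (73, 61, 38), (63, 56, 41), (69, 59, 37)]
179 [(142, 111, 31), (116, 91, 28), (94, 75, 34), (71, 61, 43), (72, 61, 44), (94, 76, 37)]
180 [(143, 112, 32), (141, 111, 32), (133, 104, 32), (118, 94, 36), (118, 93, 35), (127, 99, 33)]
181 [(144, 112, 31), (144, 113, 32), (146, 114, 31), (144, 112, 32), (143, 112, 33), (141, 109, 29)]
182 [(144, 113, 33), (144, 112, 31), (146, 114, 30), (146, 114, 33), (146, 113, 32), (142, 110, 29)]
```

```bash
python3 -c "
from plant import r
print(r.close_job())"
```

```text
the job is handed in; nothing more can be done
None
```

I've handed the job in: the bush is home in the banjo socket and released, and the arm holds the offset rest level, gripped about 3 mm from its balance point. Its free end points to the headstock, and the post foot is about 19 mm above the bush, within about 1–2 mm of the bore's centre by the camera. No contact force showed beyond the rest's own weight, and nothing else on the bench was touched.

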